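# Shut the bean and lentil jars

### The arm

A 6-joint arm with a two-finger parallel gripper is mounted at the origin on the work surface. World frame = base frame: x ahead of the robot, y to its left, z up, the work surface at z = 0. Lengths are in m, angles in rad, forces in N, time in s.
With the tool pointing down it reaches from about 0.35 to 0.775 m from the base axis. Payload 7.3 kg.
Tool frame: the origin (TCP) lies at the centre of the arm's flange, where the gripper is bolted on; the fingertips stand 178 mm ahead of it and the grasp point (between the pads) lies 159 mm ahead of it (tip_extent is the distance from the TCP to the fingertips, in m); z points along the fingers, y is the line along which they close (so a half turn about z gives the same grasp; the last joint's range is limited). The gripper opens to 92 mm and grips with 3 to 60 N. Pads are 19 mm wide; open, the fingers measure 130 mm over their backs; the gripper's body (75 mm by 190 mm) begins 47 mm behind the grasp point.
Start: joints at [1.188, 0.342, 1.524, -0, 1.275, -0.146], TCP at [0.123, 0.51, 0.405] pointing down, gripper open.
Joint ranges: [-2.53, 2.53], [-0.77, 2.02], [0.04, 2.7], [-1, 4.14], [0.28, 2.66], [-3.11, 3.11]. Speed limits (rad/s): [2.57, 2.57, 3.14, 3.14, 3.14, 3.14].

### API

Orientations are given as [roll, pitch, yaw] about the fixed x, y, z axes, in that order (R = Rz(yaw) Ry(pitch) Rx(roll)).
In Python, from cell import * gives the robot as it stands.
- The arm moves only by the tool arm_command, never from a script. Its arguments are lists of equal length, an entry for each row: "xyz": the shift along the world's x, y, z in mm, a list of three; "spin": the turn about the world's z in degrees. In form: {"xyz": [[tx, ty, tz], ...], "spin": [spin, ...]}. A call has 1 to 20 rows; each row shifts and turns the commanded pose from where the row before left it; what a row does not reach is not made up. A row lasts 1/10 s, in which the tool goes at most 50 mm and 8.59 degrees, less where a joint would pass 70% of its speed; a pose out of reach is approached as far as the arm can. A call with a gripper value outside its range is refused whole. "jaw" is the opening, from -1 (shut) to 1 (fully open), set as the call begins (left out, the last holds). The fingers move at their own pace and stop on an object; "squeeze" is the grip in N (left out, the last holds). Time passes only in rows, so rows that do not move let the fingers close. It gives the time, the measured TCP pose, the force, the opening and the grip force at its end, in the units of the state.
- observe(): the state, without advancing time (a new reading comes with each control period).
- read_camera(name): name is "side" or "top" or "wrist"; returns a dict with "img" (420x560x3 uint8, red, green, blue), "depth" (420x560 float32, m along the optical axis (not along the pixel's ray), 0 where there is no reading), "fx", "fy", "cx", "cy" (pixels), "world_from_camera" (4x4, takes a point from camera to world coordinates). Camera axes: x right, y up, looking along -z (the intrinsics and any distortion apply to the point x, -y, -z); pixel columns grow to the right and rows downward; lengths in m; the calibration is good to about 2 mm. A picture is of the moment at which its call begins.
- hand_in(): hands the job in; it is judged then, once.
The state is a dict: "time": time; "qpos": joint angles; "qvel": joint speeds; "joint_efforts": joint torques, N m; "tool_pos": TCP position; "tool_rot": TCP orientation; "contact_force": force on the tool from outside, world axes, zero at the start; "torque": the same for the moment, N m; "opening": finger opening in m; "grip_force": force on a finger pad.
Only numpy, scipy, OpenCV 4.12 (cv2) and the standard library are available. Lean on these libraries where they do the work, as an engineer would, in place of code of your own. Each camera call takes 0.05 s, during which the arm holds its last target. There are 200 camera calls.

### The job

Three glass storage jars stand on the kitchen counter with their lids loose. Screw the lids of the white-bean jar and the orange-lentil jar fully home, clockwise until they stop, and let go; leave the pasta jar's lid loose as it is, the pasta is still wanted.

Things in the scene. Friction and masses are not known exactly. Their poses are not given: they have to be found in the camera images.
- bean_grip (a point): on the turning axis of the white-bean jar's lid, 160 mm above the counter: the point to pinch its black bar from above. x: along the bar to its white-marked end, z up. Bar 58 mm long (x), 14 wide (y), 30 tall, centred on the axis, top 7 mm above this point; flat steel lid (68 mm across, 18 thick) 23 mm below it. Jar: clear, square, 90 mm wide, held fast by a suction foot, full of off-white beans
- bean_lid (a joint): angle (rad) of the bean jar's quarter-turn lid: 0 = fully home at a hard stop, the bar's white end pointing at the red index on the jar's shoulder; grows anticlockwise seen from above, up to 1.5. Starts 0.7 to 1.3; turn the bar clockwise by this angle to shut it. It stays where left (friction 0.06 N m) and neither rises nor comes off
- lentil_grip (a point): the same point on the lid of the orange-lentil jar: on the turning axis, 160 mm above the counter, x along the black bar to its white end, z up. Jar, lid and bar are the same size as the bean jar's; full of orange lentils. The three jars stand in any order, their centres at least 180 mm apart, and none can be moved
- lentil_lid (a joint): angle (rad) of the lentil jar's lid, read and stopped just like the bean jar's: 0 = fully home, grows anticlockwise seen from above, starts 0.7 to 1.3
- pasta_mark (a point): top of the white-marked end of the black bar on the pasta jar's lid, 27 mm from the lid's turning axis and 167 mm above the counter; x axis outward along the bar, z up. The jar is full of yellow pasta, otherwise like the other two. Not to be turned.
Not all that is in view belongs to the job. Leave any blue or purple look-alike of the part that bears lentil_grip alone.

How it is judged:
By the outcome, as a careful person would: the job done as asked, in the order asked, and still so for the second after the job is handed in, with the robot touching nothing.
It also fails if it takes over 51 s, if anything falls off the work surface, if the arm or the gripper's body presses on something with over 40 N, if the wrist force passes 120 N, or if a joint passes its speed limit or range.

## Working session

There is one attempt and no reset: what is moved stays moved. The work goes in short steps, Python scripts to look and compute and a tool call to move; the robot and the scene stay as the last step left them, time stands still between calls to the robot, and variables do not carry over. Pictures are saved under pics/ and viewed, at most 10 in all, crops included, and the job is handed in when it is done.

Besides the shell and the picture viewer there is one more tool, called after ">>>" as a command line: name --pt "numbers of a row" for each row, then --argument value for the rest. arm_command: Moves the arm, as the interface text tells. Its arguments: {"type":"object","properties":{"xyz":{"type":"array","items":{"type":"array","items":{"type":"number"}}},"spin":{"type":"array","items":{"type":"number"}},"jaw":{"type":"number"},"squeeze":{"type":"number"}},"required":["xyz","spin"]}

```bash
mkdir -p pics; cat > h.py <<'E'
from cell import *
import numpy as np, cv2, pickle
def snap(n,tag):
    c=read_camera(n); pickle.dump(c,open(f'pics/{tag}.pkl','wb')); cv2.imwrite(f'pics/{tag}.png',c['img'][:,:,::-1]); return c
def load(tag): return pickle.load(open(f'pics/{tag}.pkl','rb'))
def ray(c,u,v):
    T=c['world_from_camera']; d=np.array([(u-c['cx'])/c['fx'],-(v-c['cy'])/c['fy'],-1]); return T[:3,3],T[:3,:3]@d
def at_z(c,u,v,z):
    o,d=ray(c,u,v); return o+d*(z-o[2])/d[2]
def dep(c,u,v):
    o,d=ray(c,u,v); return o+d*c['depth'][int(v),int(u)]
def tri(c1,p1,c2,p2):
    o1,d1=ray(c1,*p1); o2,d2=ray(c2,*p2)
    s=np.linalg.lstsq(np.c_[d1,-d2],o2-o1,rcond=None)[0]; a=o1+s[0]*d1;b=o2+s[1]*d2
    return (a+b)/2,np.linalg.norm(a-b)
E
python3 - <<'E'
from h import *
a=snap('top','t');b=snap('side','s');w=snap('wrist','w')
print(a.keys()); print(observe())
for c in (a,b,w): print(c['fx'],c['cx'],c['cy'],c['world_from_camera'].round(3).tolist())
cv2.imwrite('pics/all.png',np.vstack([np.hstack([cv2.resize(x['img'],(400,300)) for x in (a,b)]),np.hstack([cv2.resize(w['img'],(400,300)),np.zeros((300,400,3),np.uint8)])])[:,:,::-1])
E
```

```text
dict_keys(['img', 'depth', 'fx', 'fy', 'cx', 'cy', 'world_from_camera'])
{'time': 0.15, 'qpos': array([ 1.18798397e+00,  3.42557690e-01,  1.52478090e+00, -1.16742559e-05,
        1.27536677e+00, -1.46009900e-01]), 'qvel': array([-0.00192061, -0.00393568, -0.00188082,  0.00156156,  0.00027655,
        0.00040284]), 'joint_efforts': array([ 1.05181665e-03, -4.31476343e+01, -2.44353408e+01,  7.16843759e-02,
        5.37731289e-02, -8.06509001e-05]), 'tool_pos': array([0.12311297, 0.51026651, 0.40421291]), 'tool_rot': array([-3.14049017e+00, -1.50842282e-04,  2.90479352e+00]), 'contact_force': array([-0.27986066,  0.37868213, -0.17052947]), 'torque': array([-0.0227437 , -0.0320955 , -0.01708177]), 'grip_force': 0.0, 'opening': 0.09180037087550924}
407.3901065150194 280.92217014991127 204.23379922319052 [[0.082, 0.976, -0.203, 0.296], [-0.997, 0.08, -0.018, -0.007], [-0.002, 0.203, 0.979, 0.953], [0.0, 0.0, 0.0, 1.0]]
506.85125865532166 279.80454728848156 213.19894629803025 [[0.986, 0.104, -0.128, 0.329], [-0.165, 0.676, -0.718, -0.758], [0.012, 0.73, 0.684, 0.833], [0.0, 0.0, 0.0, 1.0]]
311.8645789421131 277.3602344106023 205.6584729055824 [[0.236, -0.93, -0.281, 0.047], [0.972, 0.225, 0.069, 0.528], [-0.001, -0.289, 0.957, 0.384], [0.0, 0.0, 0.0, 1.0]]
```

View pics/all.png

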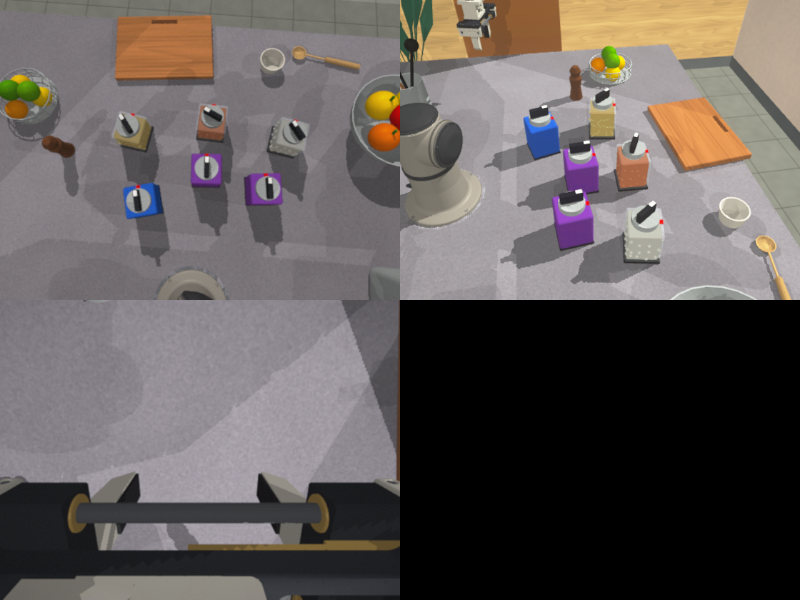

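The overview shows the top view with the pasta jar at about (131,130), lentil at (211,120) and bean at (288,136) in the downscaled image. The purple and blue jars are decoys nearer the robot. Next I enlarge the lentil and bean jars in both views.

```bash
python3 - <<'E'
from h import *
a=load('t')['img'];b=load('s')['img']
def crop(i,u,v,w=80,h=60): return cv2.resize(i[v:v+h,u:u+w],(400,300),interpolation=cv2.INTER_CUBIC)
# top lentil, top bean / side lentil, side bean
r=np.vstack([np.hstack([crop(a,260,138),crop(a,365,155)]),np.hstack([crop(b,288,180),crop(b,305,275)])])
cv2.imwrite('pics/c1.png',r[:,:,::-1])
E
```

```text
(no output)
```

View pics/c1.png

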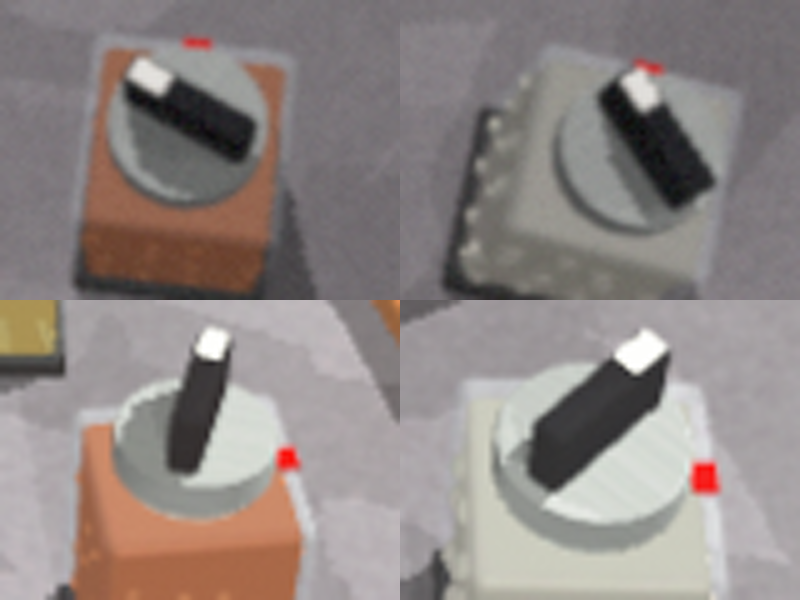

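The crops show the bars with their white ends and the red indices, at 5x scale. In the top view the lentil bar runs (132,68) to (250,138) with red at (197,43). The bean bar runs (222,79) to (297,190) with red at (250,67). Now I triangulate.

```bash
python3 - <<'E'
from h import *
a=load('t');b=load('s')
def P(o,p): return (o[0]+p[0]/5-.5+.1,o[1]+p[1]/5-.5+.1)
for n,ot,os,wt,ft,rt,ct,ws,rs in [('lentil',(260,138),(288,180),(132,68),(250,138),(197,43),(189,122),(216,30),(288,159)),
                   ('bean',(365,155),(305,275),(222,79),(297,190),(250,67),(240,143),(258,39),(305,178))]:
    print(n); W=tri(a,P(ot,wt),b,P(os,ws)); R=tri(a,P(ot,rt),b,P(os,rs)); print(' white',W,'red',R)
    w=at_z(a,*P(ot,wt),.167); f=at_z(a,*P(ot,ft),.167); m=(w+f)/2; l=at_z(a,*P(ot,ct),.134)
    d=w-f; r=R[0]-m; print(' mid',m,'lidc',l,'len',np.linalg.norm(d),'yaw',np.degrees(np.arctan2(d[1],d[0])),'red az',np.degrees(np.arctan2(r[1],r[0])),np.hypot(*r[:2]))
E
```

```text
lentil
 white (array([0.5699806 , 0.00704443, 0.16666408]), np.float64(0.0017903299731240586)) red (array([ 0.60002844, -0.01917809,  0.1151527 ]), np.float64(0.0009560915604846518))
 mid [ 0.55613472 -0.01777405  0.167     ] lidc [ 0.55861726 -0.01812074  0.134     ] len 0.05583474181325991 yaw 62.7518715749789 red az -1.8321172098847809 0.043916167229175976
bean
 white (array([ 0.55224772, -0.24320523,  0.16307282]), np.float64(0.004098458395720754)) red (array([ 0.57029771, -0.26855968,  0.1167486 ]), np.float64(0.0019082406509213915))
 mid [ 0.52715663 -0.25703932  0.167     ] lidc [ 0.53241241 -0.25964483  0.134     ] len 0.052979112224439025 yaw 35.08623212331482 red az -14.951345654207847 0.04465278682665857
```

>>> arm_command --pt "40 -35 0" --pt "40 -35 0" --pt "40 -35 0" --pt "40 -35 0" --pt "40 -35 0" --pt "40 -35 0" --pt "11 -39 0" --pt "11 -39 0" --pt "11 -39 0" --pt "11 -39 0" --pt "11 -39 0" --pt "11 -39 0" --pt "11 -39 0" --pt "11 -39 0" --pt "11 -39 0" --pt "11 -39 0" --pt "11 -39 0" --pt "11 -39 0" --pt "11 -39 0" --pt "11 -39 0" --spin '[-6.5,-6.5,-6.5,-6.5,-6.5,-6.5,-6.5,-6.5,-6.5,-6.5,-6.5,-6.5,-6.5,-6.5,-6.5,-6.5,-6.5,-6.5,-6.5,-6.5]'

```text
time: 2.15
tool_pos: [0.503, -0.2349, 0.4044]
tool_rot: [-3.141, 0.0, 0.631]
contact_force: [1.1, -0.0, 0.4]
opening: 0.0921
grip_force: 0.0
```

```bash
python3 - <<'E'
from h import *
c=snap('wrist','w1');o=observe();print(o['time'],o['tool_pos'],o['tool_rot'],o['qpos'])
cv2.imwrite('pics/w1b.png',cv2.resize(c['img'],(800,600))[:,:,::-1])
E
```

```text
2.2 [ 0.50401795 -0.2399653   0.40404107] [3.13801691e+00 1.29404365e-03 6.22151825e-01] [-0.58101061  0.40296509  1.43321503 -0.00258518  1.30254165  0.3683132 ]
```

View pics/w1b.png

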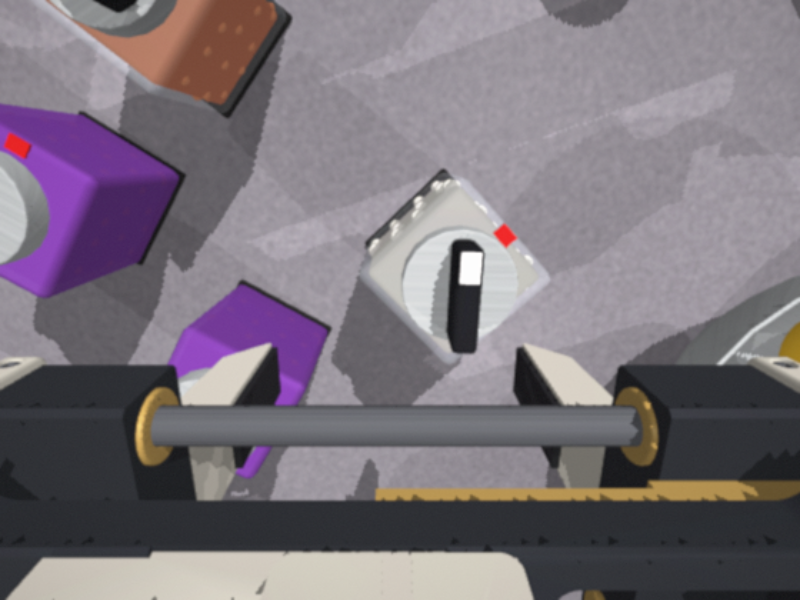

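The wrist view shows the bean bar from white end (471,251) to black end (465,352), with red at (505,235). The bar is nearly aligned with the tool.

```bash
python3 - <<'E'
from h import *
c=load('w1');a=load('t');s=800/560
w=at_z(c,471.5/s,251/s,.167);f=at_z(c,465/s,352/s,.167);m=(w+f)/2;d=w-f
r=at_z(c,505/s,235/s,.115)-m
print(w,f,m,np.linalg.norm(d),np.degrees(np.arctan2(d[1],d[0])),np.degrees(np.arctan2(r[1],r[0])))
l=at_z(c,460/s,284/s,.137);print('lid',l)
print(tri(c,(471.5/s,251/s),a,(365+222/5-.4,155+79/5-.4)))
print('depth top',dep(c,470/s,268/s),dep(c,466/s,320/s))
o=observe();print(o['time'],o['tool_pos'],o['tool_rot'])
E
```

```text
[ 0.55320775 -0.24473812  0.167     ] [ 0.5087733  -0.27615537  0.167     ] [ 0.53099053 -0.26044674  0.167     ] 0.054419336918964056 35.26211474439786 -11.47491173865648
lid [ 0.53240728 -0.25920713  0.137     ]
(array([ 0.55261856, -0.24657956,  0.15512828]), np.float64(0.0023399934346341996))
depth top [ 0.54619179 -0.24908602  0.16872072] [ 0.52308386 -0.26548572  0.16641926]
2.2 [ 0.50401795 -0.2399653   0.40404107] [3.13801691e+00 1.29404365e-03 6.22151825e-01]
```

>>> arm_command --pt "14 -10 -15" --pt "13 -9 -15" --pt "0 0 0" --pt "0 0 0" --pt "0 0 0" --spin '[0,0,0,0,0]' --squeeze 20

```text
time: 2.7
tool_pos: [0.5296, -0.2517, 0.3755]
tool_rot: [3.141, -0.0, 0.636]
contact_force: [-0.9, 0.8, 1.1]
opening: 0.0922
grip_force: 0.0
```

>>> arm_command --pt "2 -8 -10" --pt "0 0 -20" --pt "0 0 -20" --pt "0 0 -3" --pt "0 0 0" --pt "0 0 0" --spin '[-1,0,0,0,0,0]'

```text
time: 3.3
tool_pos: [0.5321, -0.2604, 0.3228]
tool_rot: [3.14, -0.001, 0.618]
contact_force: [0.8, -0.5, 0.4]
opening: 0.092
grip_force: 0.0
```

>>> arm_command --pt "0 0 0" --pt "0 0 0" --pt "0 0 0" --pt "0 0 0" --pt "0 0 0" --pt "0 0 0" --pt "0 0 0" --pt "0 0 0" --pt "0 0 0" --pt "0 0 0" --spin '[0,0,0,0,0,0,0,0,0,0]' --jaw -1

```text
time: 4.3
tool_pos: [0.5319, -0.2602, 0.3217]
tool_rot: [3.142, 0.0, 0.618]
contact_force: [0.3, 0.4, -1.2]
opening: 0.0166
grip_force: 0.0
```

```bash
python3 -c "
from h import *
o=observe();print(o['tool_pos'],o['tool_rot'],o['contact_force'],o['torque'],o['qpos'])"
```

```text
[ 0.53191454 -0.26020858  0.3217097 ] [3.14154500e+00 4.89537311e-05 6.18402506e-01] [ 0.27708725  0.39761083 -1.23849201] [-0.03239075  0.1047923  -0.01754086] [-5.84331301e-01  5.36810684e-01  1.45052441e+00 -6.86951534e-05
  1.15423072e+00  3.68090313e-01]
```

>>> arm_command --pt "0 0 0" --pt "0 0 0" --pt "0 0 0" --pt "0 0 0" --pt "0 0 0" --pt "0 0 0" --pt "0 0 0" --pt "0 0 0" --pt "0 0 0" --pt "0 0 0" --pt "0 0 0" --pt "0 0 0" --pt "0 0 0" --spin '[0,0,0,-4,-4,-4,-4,-4,-4,-4,-4,-4,-4]'

```text
time: 5.6
tool_pos: [0.5317, -0.2601, 0.3217]
tool_rot: [-3.142, 0.001, -0.082]
contact_force: [-3.4, 2.4, 2.6]
opening: 0.0141
grip_force: 20.0
```

```bash
python3 -c "
from h import *
o=observe();print(o['tool_pos'],o['tool_rot'],o['contact_force'],o['torque'],o['opening'],o['grip_force'])"
```

```text
[ 0.53168707 -0.26009542  0.32171223] [-3.14152945e+00  9.21094644e-04 -8.23159719e-02] [-3.36296718  2.35382313  2.61374986] [0.27029676 0.61711101 0.01683832] 0.01407063028786116 19.994170367717743
```

Now small steps onto the stop.

>>> arm_command --pt "0 0 0" --pt "0 0 0" --pt "0 0 0" --pt "0 0 0" --pt "0 0 0" --pt "0 0 0" --spin '[-2,-2,-1,-1,0,0]'

```text
time: 6.2
tool_pos: [0.5317, -0.2602, 0.3217]
tool_rot: [3.141, 0.001, -0.184]
contact_force: [-5.7, 1.7, 2.6]
opening: 0.014
grip_force: 20.0
```

```bash
python3 -c "
from h import *
o=observe();print(np.degrees(o['tool_rot'][2]),o['contact_force'],o['torque'],o['opening'],o['grip_force'],o['joint_efforts'])"
```

```text
-10.539083252588082 [-5.73767334  1.70073933  2.61959339] [0.26454088 1.0208864  0.0998399 ] 0.013969254550316777 20.000015795230865 [  0.18965062 -50.2674973  -24.69260395   0.39219073  -1.62169106
   0.11350702]
```

>>> arm_command --pt "0 0 0" --pt "0 0 0" --pt "0 0 0" --pt "0 0 0" --spin '[-2,-2,0,0]'

```text
time: 6.6
tool_pos: [0.5319, -0.2602, 0.3217]
tool_rot: [3.141, -0.0, -0.253]
contact_force: [-2.5, 1.2, 1.7]
opening: 0.0146
grip_force: 20.7
```

```bash
python3 -c "
from h import *
o=observe();print(np.degrees(o['tool_rot'][2]),o['contact_force'],o['torque'],o['opening'],o['grip_force'],o['joint_efforts'])"
```

```text
-14.478657132579219 [-2.45360621  1.23293778  1.65360874] [0.22823789 0.74455985 0.47950157] 0.014642751744243948 20.682251711259596 [ -0.3252842  -50.80371022 -24.29481804   0.43031045  -1.14790801
   0.50440997]
```

Torque jumped to 0.48 N m against 0.06 N m of friction, so the stop is reached. I press slightly further, release, lift, and look.

>>> arm_command --pt "0 0 0" --pt "0 0 0" --pt "0 0 0" --pt "0 0 0" --spin '[-2,0,0,0]' --squeeze 30

```text
time: 7.0
tool_pos: [0.532, -0.2602, 0.3217]
tool_rot: [3.141, -0.0, -0.288]
contact_force: [-1.3, 1.1, 0.1]
opening: 0.0151
grip_force: 31.8
```

```bash
python3 -c "
from h import *
o=observe();print(np.degrees(o['tool_rot'][2]),o['contact_force'],o['torque'],o['opening'],o['grip_force'])"
```

```text
-16.500076737863637 [-1.31852048  1.06336038  0.13326365] [0.11697157 0.51510007 0.77482997] 0.015068670563853845 31.845833575353026
```

>>> arm_command --pt "0 0 0" --pt "0 0 0" --pt "0 0 0" --pt "0 0 0" --pt "0 0 0" --pt "0 0 0" --pt "0 0 0" --pt "0 0 0" --spin '[0,0,0,0,0,0,0,0]' --jaw 1

```text
time: 7.8
tool_pos: [0.5319, -0.2602, 0.3217]
tool_rot: [3.141, -0.0, -0.289]
contact_force: [0.2, 0.0, -0.2]
opening: 0.0742
grip_force: 0.0
```

>>> arm_command --pt "0 0 15" --pt "0 0 25" --pt "0 0 25" --pt "0 0 25" --pt "0 0 0" --pt "0 0 0" --pt "0 0 0" --spin '[0,0,0,0,0,0,0]'

```text
time: 8.5
tool_pos: [0.5317, -0.2601, 0.4105]
tool_rot: [-3.141, 0.002, -0.289]
contact_force: [0.3, -0.1, 0.8]
opening: 0.0917
grip_force: 0.0
```

```bash
python3 - <<'E'
from h import *
c=snap('wrist','w2');o=observe();print(o['time'],o['tool_pos'],np.degrees(o['tool_rot'][2]),o['opening'])
cv2.imwrite('pics/w2b.png',cv2.resize(c['img'],(800,600))[:,:,::-1])
E
```

```text
8.55 [ 0.5317564  -0.26012071  0.41032491] -16.5707678292881 0.09182472923503221
```

View pics/w2b.png

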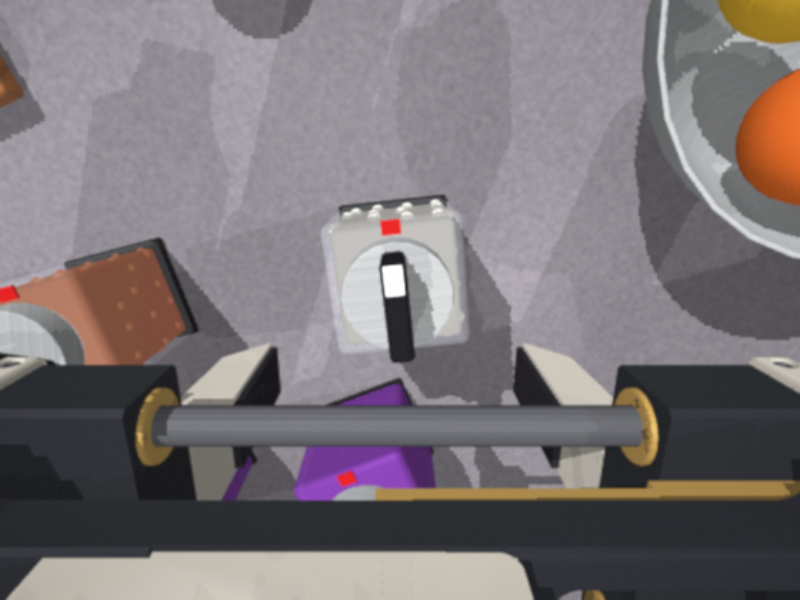

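The bean bar, (393,265) to (401,360), now points straight at its red index (390,227), so that lid is home. On to the lentil jar.

>>> arm_command --pt "2.5 24 0" --pt "2.5 24 0" --pt "2.5 24 0" --pt "2.5 24 0" --pt "2.5 24 0" --pt "2.5 24 0" --pt "2.5 24 0" --pt "2.5 24 0" --pt "2.5 24 0" --pt "2.5 24 0" --pt "0 0 0" --pt "0 0 0" --pt "0 0 0" --spin '[7.9,7.9,7.9,7.9,7.9,7.9,7.9,7.9,7.9,7.9,0,0,0]'

```text
time: 9.85
tool_pos: [0.5569, -0.021, 0.4112]
tool_rot: [-3.141, 0.001, 1.087]
contact_force: [-0.9, 0.4, -0.4]
opening: 0.0918
grip_force: 0.0
```

```bash
python3 - <<'E'
from h import *
c=snap('wrist','w3');o=observe();print(o['time'],o['tool_pos'],np.degrees(o['tool_rot'][2]),o['opening'])
cv2.imwrite('pics/w3b.png',cv2.resize(c['img'],(800,600))[:,:,::-1])
E
```

```text
9.9 [ 0.55687295 -0.02113841  0.41137033] 62.28632137719802 0.0916922956236036
```

View pics/w3b.png

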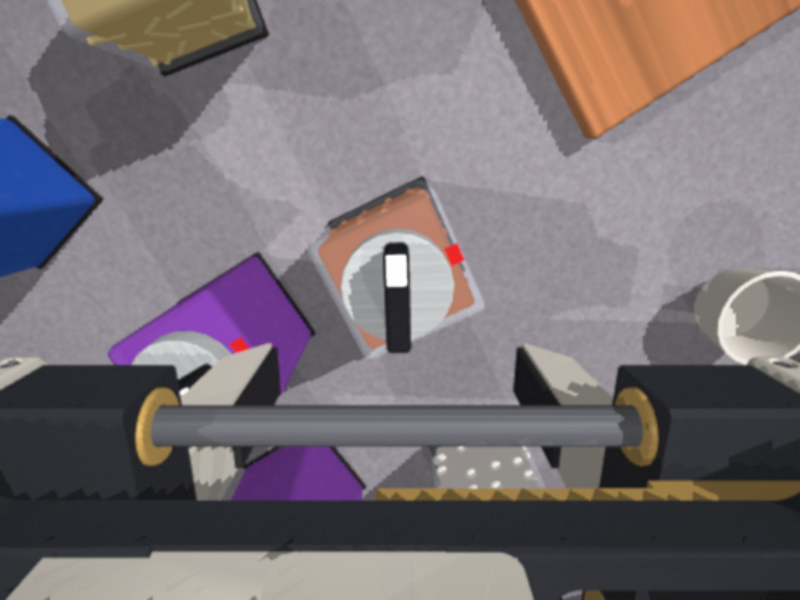

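The lentil bar runs from its white end (397,254) to its black end (398.5,352), with red at (455,254). It is almost aligned with the tool.

```bash
python3 - <<'E'
from h import *
s=800/560
for tag,W,F,R in [('w3',(397,254),(398.5,352),(455,254)),('w2',(393.5,265),(401.5,360),(390.5,227))]:
    c=load(tag)
    w=at_z(c,W[0]/s,W[1]/s,.167);f=at_z(c,F[0]/s,F[1]/s,.167);m=(w+f)/2;d=w-f
    r=at_z(c,R[0]/s,R[1]/s,.115)-m
    print(tag,m,np.linalg.norm(d),np.degrees(np.arctan2(d[1],d[0])),np.degrees(np.arctan2(r[1],r[0])))
E
```

```text
w3 [ 0.5596917  -0.01768679  0.167     ] 0.05457070435038269 63.116624039007355 -3.3140300409527654
w2 [ 0.53088119 -0.26067396  0.167     ] 0.05361161816441393 -12.037072313344025 -10.221176746818857
```

>>> arm_command --pt "2.5 3.5 -20" --pt "0 0 -25" --pt "0 0 -25" --pt "0 0 -15" --pt "0 0 -4" --pt "0 0 0" --spin '[1,0,0,0,0,0]' --squeeze 20

```text
time: 10.5
tool_pos: [0.5594, -0.0174, 0.3224]
tool_rot: [-3.141, 0.0, 1.106]
contact_force: [0.5, 0.0, 1.2]
opening: 0.0919
grip_force: 0.0
```

>>> arm_command --pt "0 0 0" --pt "0 0 0" --pt "0 0 0" --pt "0 0 0" --pt "0 0 0" --pt "0 0 0" --pt "0 0 0" --pt "0 0 0" --pt "0 0 0" --pt "0 0 0" --pt "0 0 0" --pt "0 0 0" --pt "0 0 0" --spin '[0,0,0,0,0,0,0,0,0,0,0,0,0]' --jaw -1

```text
time: 11.8
tool_pos: [0.5594, -0.0167, 0.3227]
tool_rot: [-3.142, 0.0, 1.107]
contact_force: [0.0, -0.1, -1.2]
opening: 0.0139
grip_force: 20.0
```

>>> arm_command --pt "0 0 0" --pt "0 0 0" --pt "0 0 0" --pt "0 0 0" --pt "0 0 0" --pt "0 0 0" --pt "0 0 0" --pt "0 0 0" --pt "0 0 0" --pt "0 0 0" --pt "0 0 0" --pt "0 0 0" --pt "0 0 0" --pt "0 0 0" --pt "0 0 0" --spin '[-4,-4,-4,-4,-4,-4,-4,-4,-4,-4,-4,-4,-4,-4,-4]'

```text
time: 13.3
tool_pos: [0.5596, -0.017, 0.3227]
tool_rot: [3.141, -0.001, 0.057]
contact_force: [1.0, -2.1, -0.4]
opening: 0.014
grip_force: 20.0
```

>>> arm_command --pt "0 0 0" --pt "0 0 0" --pt "0 0 0" --pt "0 0 0" --pt "0 0 0" --pt "0 0 0" --spin '[-2,-2,-1,-1,0,0]'

```text
time: 13.9
tool_pos: [0.5596, -0.017, 0.3227]
tool_rot: [3.141, -0.001, -0.044]
contact_force: [1.8, -4.1, -2.6]
opening: 0.0138
grip_force: 20.0
```

```bash
python3 -c "
from h import *
o=observe();print(np.degrees(o['tool_rot'][2]),o['contact_force'],o['torque'],o['opening'],o['grip_force'])"
```

```text
-2.545792782113926 [ 1.78949714 -4.07666852 -2.56260147] [-0.79221067 -0.18564218  0.0703835 ] 0.013842791588892959 19.983989596366882
```

>>> arm_command --pt "0 0 0" --pt "0 0 0" --pt "0 0 0" --pt "0 0 0" --spin '[-2,-2,0,0]'

```text
time: 14.3
tool_pos: [0.5597, -0.017, 0.3228]
tool_rot: [3.141, -0.001, -0.113]
contact_force: [3.0, -5.4, -3.3]
opening: 0.0144
grip_force: 21.0
```

```bash
python3 -c "
from h import *
o=observe();print(np.degrees(o['tool_rot'][2]),o['contact_force'],o['torque'],o['opening'],o['grip_force'])"
```

```text
-6.492023319421033 [ 2.99741782 -5.39202218 -3.26350203] [-0.86724735 -0.29031938  0.48325846] 0.014435452010053515 20.951418274780735
```

The lentil lid is on its stop. Same finish as before: press, release, lift and look.

>>> arm_command --pt "0 0 0" --pt "0 0 0" --pt "0 0 0" --pt "0 0 0" --spin '[-2,0,0,0]' --squeeze 30

```text
time: 14.7
tool_pos: [0.5598, -0.0169, 0.3228]
tool_rot: [3.14, -0.002, -0.147]
contact_force: [2.6, -4.1, -2.6]
opening: 0.015
grip_force: 32.2
```

```bash
python3 -c "
from h import *
o=observe();print(np.degrees(o['tool_rot'][2]),o['torque'],o['opening'],o['grip_force'])"
```

```text
-8.448207461232723 [-0.77520602 -0.33909348  0.81480489] 0.014979206492947726 32.241801330819726
```

>>> arm_command --pt "0 0 0" --pt "0 0 0" --pt "0 0 0" --pt "0 0 0" --pt "0 0 0" --pt "0 0 0" --pt "0 0 0" --pt "0 0 0" --spin '[0,0,0,0,0,0,0,0]' --jaw 1

```text
time: 15.5
tool_pos: [0.5594, -0.0167, 0.3227]
tool_rot: [3.142, 0.0, -0.15]
contact_force: [-0.2, 0.0, 0.0]
opening: 0.0738
grip_force: 0.0
```

>>> arm_command --pt "0 0 15" --pt "0 0 25" --pt "0 0 25" --pt "0 0 25" --pt "0 0 0" --pt "0 0 0" --pt "0 0 0" --spin '[0,0,0,0,0,0,0]'

```text
time: 16.2
tool_pos: [0.5592, -0.0167, 0.4116]
tool_rot: [3.142, 0.002, -0.15]
contact_force: [-0.6, 0.3, 0.8]
opening: 0.0917
grip_force: 0.0
```

```bash
python3 - <<'E'
from h import *
c=snap('wrist','w4');b=snap('side','s4');o=observe();print(o['time'],o['tool_pos'],np.degrees(o['tool_rot'][2]),o['opening'])
cv2.imwrite('pics/w4b.png',np.hstack([cv2.resize(c['img'],(400,300)),cv2.resize(b['img'],(400,300))])[:,:,::-1])
cv2.imwrite('pics/w4c.png',np.hstack([cv2.resize(c['img'][120:270,180:380],(400,300),interpolation=2),cv2.resize(b['img'][150:375,240:540],(400,300),interpolation=2)])[:,:,::-1])
E
```

```text
16.3 [ 0.55926826 -0.01668991  0.4115441 ] -8.57141747258925 0.09190930223747648
```

View pics/w4c.png

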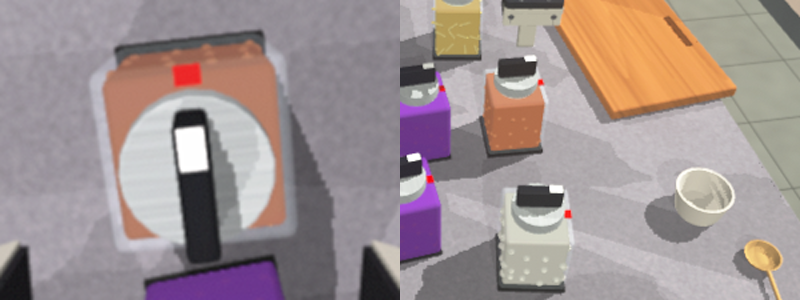

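The lentil bar, (190,130) to (203,260) in the crop, points at its red index (187,75), and the bean bar still points at its own. The gripper is clear of everything.

```bash
python3 -c "
from cell import *
print(hand_in())"
```

```text
the job is handed in; nothing more can be done
None
```

I turned the bean lid and then the lentil lid clockwise onto their hard stops and released them, with both bars pointing at their red indices; the pasta jar was not touched, and I handed the job in at about 16 s.

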